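# Unlock the knife case and present its shackle at the tag reader

## Task

Unlock the knife case: turn the dial on its lock clockwise, feeling the clicks, until the pointer sits in the notch facing the long raised mark, then pull the U-shaped shackle straight up out of the lock. Present the shackle at the tag reader: hold it upright, legs down and steady, a few centimetres above the middle of the reader without touching it, and finish while still holding it there. Leave everything else on the table where it stands.

Things in the scene. Friction and masses are not known exactly. Their poses are not given: they have to be found in the camera images.
- case: knife case, fixed: steel box 176 x 236 mm, 60 mm high, with a grey lock housing on top (122 mm along x, 190 mm along y, top 105 mm above the table). Origin: centre of the underside; z up. In its frame: dial axis at x 0, y +45 mm; shackle sockets at x 0, y -10 and -60 mm, 14 mm square, 32 mm deep.
- dial_grip (a point): on the dial's vertical axis, at the height to grip its bar: 38 mm above the housing's top, 143 mm above the table; turns with the dial. The dial is a 62 mm disc, 8 mm thick; on a neck above it a bar 44 mm long, 11 mm wide, from 24 to 50 mm above the housing's top, with a small nose and a black line at its pointer end.
- dial (a joint): dial angle, rad, growing clockwise seen from above, limits 0 and 2.2. At 0 the pointer points midway between the case's -x and +y, at 1.571 midway between +x and +y, at the open mark. It clicks into a notch every 0.262 rad (about 0.15 N m to pass) and, let go, settles in the nearest. Only at the open mark (within 0.1 rad) is the shackle free; elsewhere a cam blocks it.
- open_mark (a point): long raised steel mark on the housing's top (6 x 18 mm, 6 mm high), beside the dial on the side away from the shackle; this point is its centre, on its top. The other notches have small round dots.
- shackle: loose steel U, 0.3 kg, legs down in the lock's two sockets. Legs 12 mm thick at y +25 and -25 mm, joined on top by a bar 62 mm long (y), 12 mm wide (x), 14 mm high. Origin: midway between the undersides of the feet; z up; 74 mm high. Locked, the feet are 73 mm above the table, the bar's underside 28 mm above the housing; it leaves the sockets after rising 32 mm.
- shackle_grip (a point): middle of the shackle's top bar, where to grip it across its 12 mm width (closing along the shackle's x); 67 mm above the shackle's origin.
- reader: tag reader, fixed to the table: flat grey box 120 x 120 mm with a black round pad of 90 mm diameter in the middle; pad top 30 mm above the table. Origin: centre of the underside; z up.
- can: metal can, 56 mm diameter, 85 mm high, loose; origin at its underside. Leave alone.
- labels: stack of paper labels 90 x 50 x 30 mm, loose; origin at its underside. Leave alone.
- tape: roll of packing tape lying flat, 100 mm diameter, 48 mm high, loose; origin at its underside. Leave alone.
- sprayer: bottle of cleaner, 70 mm diameter, 190 mm high, loose; origin at its underside. Leave alone.
- carton: small carton 90 x 120 x 80 mm, loose; origin at its underside. Leave alone.
- film: roll of stretch film standing upright, 80 mm diameter, 300 mm high, loose; origin at its underside. Leave alone.
- gloves: box of gloves 120 x 240 x 80 mm, loose; origin at its underside. Leave alone.
There are look-alikes about, which are no part of the job. Of the things that look like the shackle, the smaller one is meant. Several things look just like the reader: the one meant starts farthest to the robot's left.

How it is judged:
By the outcome, as a careful person would: the job done as asked, in the order asked, and still so for the second after the job is handed in, while the arm keeps its last pose, push and grip.
It also fails if it takes over 43 s, if anything falls off the work surface, if the arm or the gripper's body presses on something with over 40 N, if the wrist force passes 120 N, or if a joint passes its speed limit or range.

## Robot

A 6-joint arm with a two-finger parallel gripper is mounted at the origin on the work surface. World frame = base frame: x ahead of the robot, y to its left, z up, the work surface at z = 0. Lengths are in mm, angles in degrees, forces in N, time in s.
With the tool pointing down it reaches from about 375 to 900 mm from the base axis. Payload 3.1 kg.
Tool frame: the origin (TCP) lies midway between the tips of the shut fingers; the grasp point (between the pads) lies 19 mm behind it; z points along the fingers, y is the line along which they close (so a half turn about z gives the same grasp; the last joint's range is limited). The gripper opens to 87 mm and grips with 3 to 60 N. Pads are 19 mm wide; open, the fingers measure 117 mm over their backs; the gripper's body (75 mm by 190 mm) begins 51 mm behind the grasp point.
Start: joints at [61.622, 30.224, 82.088, -0, 67.689, -10.227], TCP at [194.663, 593.888, 222.548] pointing down, gripper open.
Joint ranges: [-176.69, 176.69], [-43.24, 126.21], [12.49, 139.97], [-82, 262], [0, 151.66], [-163.58, 163.58]. Speed limits (degrees/s): [159.86, 159.86, 180, 180, 180, 180].

## Interface

Orientations are given as a 3x3 rotation matrix whose columns are the frame's x, y, z axes.
In Python, from bench import telemetry, optics, sign_off gives the robot as it stands.
- The arm moves only by the tool carry_out, never from a script. Its argument "commands" is a list of rows, each a list of 5 numbers: the shift along the tool's x, y, z as a fraction of full scale, then the turn about the tool's z as a fraction of full scale, then the opening, from 0 (shut) to 1 (fully open). A call has 1 to 5 rows; each row is the pose to reach, as a shift and turn from the pose commanded when the call began, along the tool's axes at that moment; what a row does not reach only later rows make up. Full scale, the value 1, is 200 mm for a shift and 120 degrees for a turn. A row lasts 1/8 s, in which the tool goes at most 62.5 mm and 10.7 degrees, less where a joint would pass 70% of its speed; a pose out of reach is approached as far as the arm can. A call with a number of a shift or a turn outside -1 to 1 is refused whole. A call with a gripper value outside its range is refused whole. The fingers move at their own pace and stop on an object; the grip force is fixed at half the most. Time passes only in rows, so rows that repeat a pose let the fingers close. It gives the time, the measured TCP pose, the force, the opening and the grip force at its end, in the units of the state.
- telemetry.read_state(): the state, without advancing time (a new reading comes with each control period).
- optics.camera(name): name is "side" or "top" or "wrist"; returns (picture, depth): 480x640x3 uint8, red, green, blue; 480x640 float32, mm along the optical axis (not along the pixel's ray), 0 where there is no reading.
- optics.calibration(name): a dict with "intrinsics" (3x3 intrinsics, pixels), "k1" (the pictures are not rectified: a ray, as slopes to the right and down, at radius r is drawn at 1 + k1 r^2 times it, then the intrinsics apply), "rvec" (rotation vector, rad) and "tvec" (3), from world to camera coordinates, as OpenCV has them; the wrist camera has in their place "mount" (4x4, takes a point from camera to tool coordinates, whose origin is the TCP and whose axes are the flange's). Camera axes: x right, y down, z forward; pixel columns grow to the right and rows downward; lengths in mm; the calibration is good to about 2 mm. A picture is of the moment at which its call begins: read the wrist's pose just before it. calibration takes no time and is no camera call.
- sign_off(): hands the job in; it is judged then, once.
The state is a dict: "time_s": time; "q": joint angles; "qvel": joint speeds; "tau": joint torques, N m; "tool_pos": TCP position; "tool_rot": TCP orientation; "ft_force": force on the tool from outside, world axes, zero at the start; "moment": the same for the moment, N m; "finger_gap": opening from 0.0 (shut) to 1.0 (fully open); "gripper_force": force on a finger pad.
Only numpy, scipy, OpenCV 4.12 (cv2) and the standard library are available. Lean on these libraries where they do the work, as an engineer would, in place of code of your own. Each camera call takes 0.05 s, during which the arm holds its last target. There are 200 camera calls.

## Working session

There is one attempt and no reset: what is moved stays moved. The work goes in short steps, Python scripts to look and compute and a tool call to move; the robot and the scene stay as the last step left them, time stands still between calls to the robot, and variables do not carry over. Pictures are saved under pics/ and viewed, at most 10 in all, crops included, and the job is handed in when it is done.

Besides the shell and the picture viewer there is one more tool, called after "Emit:" as a command line: name --pt "numbers of a row" for each row, then --argument value for the rest. carry_out: Moves the arm, as the interface text tells. Its arguments: {"type":"object","properties":{"commands":{"type":"array","items":{"type":"array","items":{"type":"number"}}}},"required":["commands"]}

```bash
mkdir -p pics; ls; python3 - <<'E'
from bench import telemetry, optics
import numpy as np, cv2
s=telemetry.read_state(); print({k:np.round(v,3).tolist() for k,v in s.items()})
for n in ("side","top","wrist"):
    p,d=optics.camera(n); np.savez(f"pics/{n}0.npz",p=p,d=d)
    cv2.imwrite(f"pics/{n}0.png",p[:,:,::-1]); c=optics.calibration(n); print(n,c)
E
```

```text
pics
{'time_s': 0.0, 'q': [61.621, 30.277, 82.156, 0.001, 67.689, -10.227], 'qvel': [0.007, 0.034, 0.005, 0.095, 0.017, 0.076], 'tau': [0.001, -44.004, -17.66, 0.064, 0.058, -0.0], 'tool_pos': [194.327, 593.262, 221.599], 'tool_rot': [[-0.95, 0.312, -0.001], [0.312, 0.95, -0.002], [0.0, -0.002, -1.0]], 'ft_force': [-0.443, 0.112, -0.855], 'moment': [-0.014, 0.004, 0.033], 'gripper_force': 0.0, 'finger_gap': 1.001}
side {'intrinsics': array([[597.54945179,   0.        , 327.98906558],
       [  0.        , 597.54945179, 250.32147184],
       [  0.        ,   0.        ,   1.        ]]), 'k1': -0.19440445508232485, 'rvec': array([ 2.11122091, -0.70978212,  0.36388191]), 'tvec': array([-463.61640372,  281.05996307, 1348.08492708])}
top {'intrinsics': array([[487.55190373,   0.        , 323.03670153],
       [  0.        , 487.55190373, 246.04880916],
       [  0.        ,   0.        ,   1.        ]]), 'k1': 0.022842489927728506, 'rvec': array([ 2.12229148, -2.13407782,  0.22168914]), 'tvec': array([ -16.02331836,  541.0613456 , 1142.60078462])}
wrist {'intrinsics': array([[410.80363128,   0.        , 318.59655456],
       [  0.        , 410.80363128, 231.55371711],
       [  0.        ,   0.        ,   1.        ]]), 'k1': -0.0035097608246998997, 'mount': array([[ 3.69004921e-04, -9.56178056e-01, -2.92785567e-01,
         8.09597367e+01],
       [ 9.99999104e-01, -2.38111044e-05,  1.33808593e-03,
         1.87750554e-01],
       [-1.28641995e-03, -2.92785799e-01,  9.56177191e-01,
        -1.62042408e+02],
       [ 0.00000000e+00,  0.00000000e+00,  0.00000000e+00,
         1.00000000e+00]])}
```

View pics/top0.png

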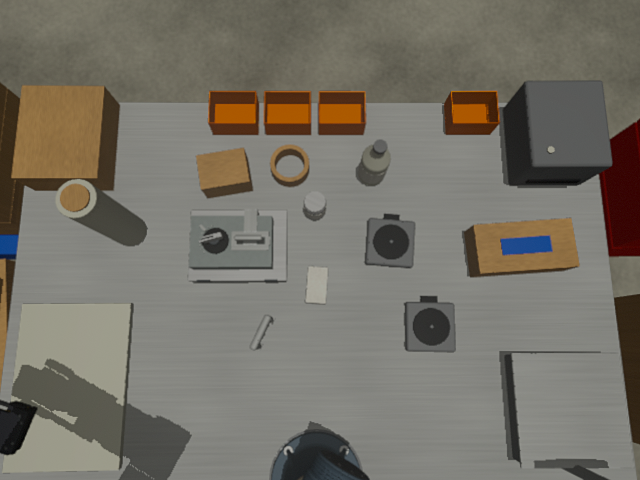

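View pics/side0.png

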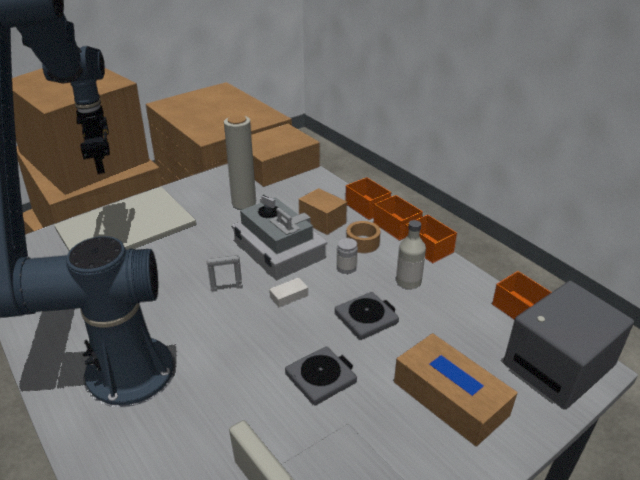

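The top view shows two readers, at px (390,241) and (431,326). The first is farther to the robot's left, so it fits. There are two U-shapes: one in the lock at (250,240) and one standing loose at (262,332). I'll measure both and confirm with a crop.

```bash
cat > h.py <<'E'
import numpy as np, cv2
from bench import telemetry, optics
def cam(n,s=None):
    c=optics.calibration(n)
    if n=="wrist":
        T=np.eye(4);T[:3,:3]=s["tool_rot"];T[:3,3]=s["tool_pos"];T=T@c["mount"]
        return c,T[:3,:3],T[:3,3]
    R=cv2.Rodrigues(c["rvec"])[0]; return c,R.T,-R.T@c["tvec"]
def ray(n,px,s=None):
    c,R,o=cam(n,s); D=np.array([c["k1"],0,0,0,0.])
    q=cv2.undistortPoints(np.array(px,float).reshape(-1,1,2),c["intrinsics"],D).reshape(-1,2)
    return o,np.c_[q,np.ones(len(q))]@R.T
def onz(n,px,z,s=None):
    o,d=ray(n,px,s); return o+d*((z-o[2])/d[:,2])[:,None]
def cloud(n,dep,s=None):
    v,u=np.mgrid[:480,:640]; o,d=ray(n,np.c_[u.ravel(),v.ravel()],s)
    P=o+d*dep.reshape(-1,1); P[dep.ravel()==0]=np.nan; return P.reshape(480,640,3)
E
python3 - <<'E'
from h import *
f=np.load("pics/top0.npz"); P=cloud("top",f["d"]); g=f["p"].astype(int)
def rect(m,name):
    m=m.astype(np.uint8); n,l,st,c=cv2.connectedComponentsWithStats(m)
    for i in range(1,n):
        if st[i,4]<40: continue
        X=P[l==i]; r=cv2.minAreaRect(X[:,:2].astype(np.float32)); print(name,"px",c[i].round(),st[i,4],"c",np.round(r[0],1),"size",np.round(r[1],1),"ang",round(r[2],1),"z",np.round(np.median(X[:,2]),1))
Z=P[:,:,2]; roi=np.zeros((480,640),bool); roi[195:360,180:470]=1
rect(roi&(abs(Z-60)<6),"case60"); rect(roi&(abs(Z-105)<5),"hous105"); rect(roi&(Z>125)&(Z<165),"high"); rect(roi&(abs(Z-25)<9),"z25"); rect(roi&(Z>40)&(Z<125)&(np.mgrid[:480,:640][0]>295),"loose U")
a=cv2.resize(f["p"][200:290,180:300],None,fx=6,fy=6,interpolation=cv2.INTER_CUBIC)
cv2.imwrite("pics/c1.png",a[:,:,::-1])
E
```

```text
case60 px [217. 213.] 274 c [624.  240.9] size [ 14.7 127.8] ang 0.0 z 60.0
case60 px [255. 258.] 2087 c [543.6 186.8] size [236.6 178.1] ang 89.6 z 60.3
hous105 px [232. 241.] 3364 c [551.3 197.9] size [139.2 192.7] ang 0.0 z 105.8
hous105 px [259. 332.] 171 c [334.8 126.8] size [14.9 80.9] ang 64.6 z 102.2
high px [211. 239.] 192 c [542.8 237.9] size [51.4 24.2] ang 83.9 z 151.8
high px [248. 238.] 175 c [543.7 152.3] size [62.7 13. ] ang 90.0 z 146.0
z25 px [390. 243.] 2141 c [ 559.9 -190.6] size [120.2 129.4] ang 84.5 z 26.3
z25 px [468. 243.] 58 c [ 549.8 -384.4] size [74.1  3.7] ang 3.2 z 23.4
z25 px [317. 285.] 701 c [448.3  -3.5] size [49.8 90.3] ang 85.6 z 30.3
z25 px [430. 327.] 2348 c [ 349.9 -280.6] size [120.8 127.3] ang 88.4 z 26.5
loose U px [260. 332.] 296 c [333.8 127.6] size [16.7 83.2] ang 64.8 z 100.6
```

View pics/c1.png

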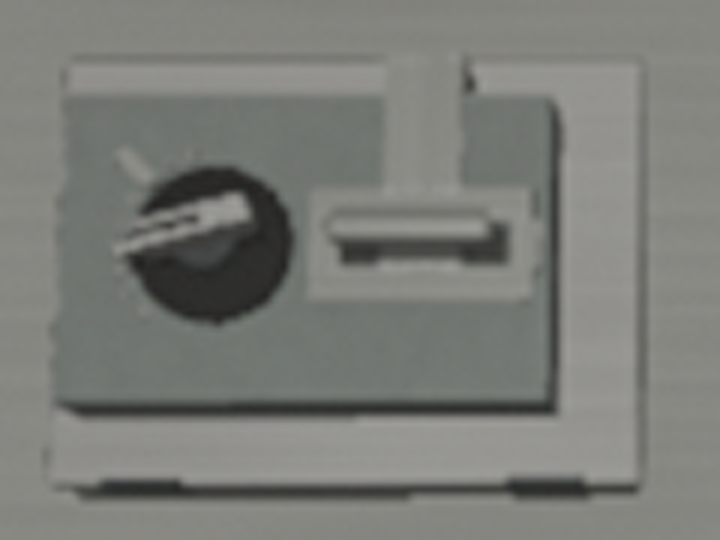

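The crop shows:
- **Shackle:** its bar is at about (415,228) in the crop and measures 62 mm. The loose U is about 81 mm, so the one in the lock is the smaller and is the one meant.
- **Dial:** the pointer nose is at crop (120,250), about 15° past +y towards -x. That is the 0.52 rad notch.
- **Open mark:** crop (135,165).

I need about 60° clockwise. Now I'll move over the dial.

Emit:
carry_out --pt "-0.25 -0.13 0 0 1" --pt "-0.5 -0.265 0 0 1" --pt "-0.75 -0.4 0 0 1" --pt "-1 -0.53 0 0 1" --pt "-1 -0.53 0 0 1"

```text
time_s: 0.78
tool_pos: [354.4, 428.3, 222.4]
tool_rot: [[-0.948, 0.317, 0.0], [0.317, 0.948, -0.001], [-0.001, -0.001, -1.0]]
ft_force: [-0.2, 0.3, 0.3]
finger_gap: 1.001
gripper_force: 0.0
```

Emit:
carry_out --pt "-0.25 -0.13 0 0.08 1" --pt "-0.5 -0.265 0 0.16 1" --pt "-0.75 -0.4 0 0.24 1" --pt "-1 -0.53 0 0.32 1" --pt "-1 -0.53 0 0.32 1"

```text
time_s: 1.4
tool_pos: [511.4, 266.0, 222.4]
tool_rot: [[-0.547, 0.837, 0.002], [0.837, 0.547, 0.0], [-0.001, 0.001, -1.0]]
ft_force: [-0.7, -0.6, -1.1]
finger_gap: 1.003
gripper_force: 0.0
```

```bash
python3 - <<'E'
from h import *
s=telemetry.read_state(); p,d=optics.camera("wrist"); np.savez("pics/w1.npz",p=p,d=d,tool_pos=s["tool_pos"],tool_rot=s["tool_rot"]); cv2.imwrite("pics/w1.png",p[:,:,::-1])
print(s["time_s"],np.round(s["tool_pos"],1),np.round(s["tool_rot"],3).tolist(),np.round(s["q"],1))
P=cloud("wrist",d,s); Z=P[:,:,2]
for nm,lo,hi in (("high",148,165),("shk",140,151),("mark",108.5,112.9)):
    m=((Z>lo)&(Z<hi)).astype(np.uint8); n,l,st,c=cv2.connectedComponentsWithStats(m)
    for i in range(1,n):
        if st[i,4]<150: continue
        X=P[l==i]; r=cv2.minAreaRect(X[:,:2].astype(np.float32)); print(nm,c[i].round(),st[i,4],np.round(r[0],1),np.round(r[1],1),round(r[2],1),np.median(X[:,2]).round(1))
# reader pad from top
f=np.load("pics/top0.npz"); g=f["p"].max(2); print(g[241,390],g[241,375],g[260,370])
m=np.zeros_like(g); m[215:268,364:416]=(g[215:268,364:416]<50); 
cs,_=cv2.findContours(m,cv2.RETR_EXTERNAL,cv2.CHAIN_APPROX_NONE)
for c in cs:
    if len(c)>40:
        w=onz("top",c.reshape(-1,2),30); (x,y),r=cv2.minEnclosingCircle(w[:,:2].astype(np.float32)); print("pad",x,y,r)
E
```

```text
1.4 [511.4 266.  222.4] [[-0.547, 0.837, 0.002], [0.837, 0.547, 0.0], [-0.001, 0.001, -1.0]] [ 16.4  26.5  89.3  -0.   64.2 -16.8]
high [602.  50.] 2106 [580.1 436.9] [14.4 59.5] 68.9 156.9
high [336. 309.] 975 [544.2 236.2] [11.4 38.2] 15.1 154.6
shk [589.  51.] 1234 [579.4 437.4] [15.1 60.8] 67.7 145.6
shk [337. 290.] 373 [539.5 239. ] [ 9.7 50.3] 0.7 143.6
shk [268. 398.] 1178 [544.9 151.8] [58.6 12.5] 89.3 146.1
mark [554.  53.] 385 [578.  440.3] [17.9 65.1] 62.7 110.7
mark [330. 281.] 2078 [544.4 234.2] [61.5 59.1] 28.7 112.3
mark [390. 277.] 222 [575.4 263.5] [18.1  6.6] 44.9 110.7
93 46 103
pad 556.5226440429688 -188.22962951660156 43.43739700317383
```

View pics/w1.png

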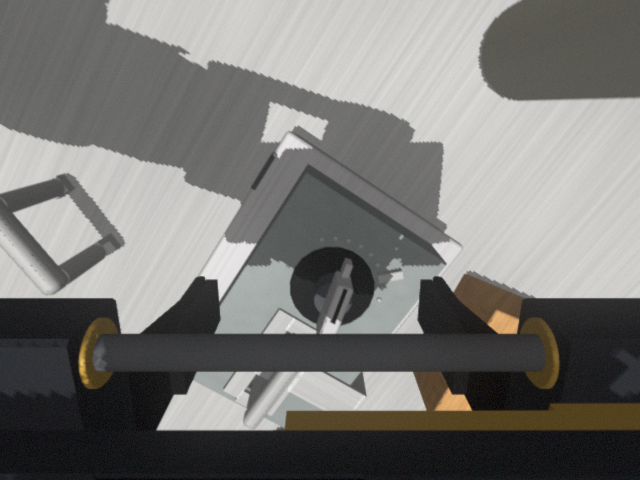

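The wrist view shows the dial at px (335,285), the open mark at (390,277) and the shackle bar at (268,398). Combined estimates put the dial axis at (544.5, 232.3) and the shackle at (544.9, 151.8). The bar's normal is at 15°, so the angle is 0.52 rad. Next I align and descend partway.

Emit:
carry_out --pt "-0.12 0.02 0 0.08 1" --pt "-0.23 0.045 0.1 0.151 1" --pt "-0.23 0.045 0.27 0.151 1" --pt "-0.23 0.045 0.27 0.151 1"

```text
time_s: 1.95
tool_pos: [537.9, 235.5, 166.0]
tool_rot: [[-0.267, 0.964, -0.008], [0.964, 0.267, -0.001], [0.001, -0.008, -1.0]]
ft_force: [0.6, -0.1, -0.5]
finger_gap: 0.997
gripper_force: 0.0
```

```bash
python3 - <<'E'
from h import *
s=telemetry.read_state(); R=np.array(s["tool_rot"]); print(s["time_s"],np.round(s["tool_pos"],2),np.degrees(np.arctan2(R[1,1],R[0,1])), ((np.array([544.5,232.3,124])-s["tool_pos"])@R/200).round(4))
p,d=optics.camera("wrist"); P=cloud("wrist",d,s); Z=P[:,:,2]
for nm,lo,hi in (("high",149,162),("mark",108.5,112.9)):
    m=((Z>lo)&(Z<hi)).astype(np.uint8); n,l,st,c=cv2.connectedComponentsWithStats(m)
    for i in range(1,n):
        if st[i,4]<150: continue
        X=P[l==i]; r=cv2.minAreaRect(X[:,:2].astype(np.float32)); print(nm,c[i].round(),st[i,4],np.round(r[0],1),np.round(r[1],1),round(r[2],1),np.median(X[:,2]).round(1))
E
```

```text
1.95 [537.86 235.5  166.02] 15.483635669501485 [-0.0245  0.0294  0.2098]
high [332. 291.] 1949 [544.9 234.6] [11.  41.4] 15.6 154.7
mark [330. 256.] 3694 [544.8 233.6] [60.9 60.6] 18.2 112.4
mark [398. 228.] 382 [575.5 263.3] [17.9  6.8] 44.4 110.7
```

Emit:
carry_out --pt "-0.02 0.02 0.1 0 1" --pt "-0.02 0.02 0.21 0 1" --pt "-0.02 0.02 0.21 0 1"

```text
time_s: 2.38
tool_pos: [545.4, 232.6, 126.6]
tool_rot: [[-0.266, 0.964, -0.002], [0.964, 0.266, -0.0], [0.0, -0.002, -1.0]]
ft_force: [-0.6, 0.1, -0.8]
finger_gap: 0.999
gripper_force: 0.0
```

```bash
python3 - <<'E'
from h import *
s=telemetry.read_state(); R=np.array(s["tool_rot"]); print(s["time_s"],np.round(s["tool_pos"],2),np.degrees(np.arctan2(R[1,1],R[0,1])), ((np.array([544.7,233.2,124])-s["tool_pos"])@R/200).round(4),s["qvel"],s["ft_force"])
E
```

```text
2.375 [545.37 232.57 126.62] 15.429942476277523 [ 0.0039 -0.0024  0.0131] [-0.25050685 -1.49877803 -1.34896888 -0.03689185  0.30294211  0.02344875] [-0.59972118  0.11543486 -0.7512193 ]
```

Well centred; close on the bar.

Emit:
carry_out --pt "0.003 -0.002 0 0 1" --pt "0.003 -0.002 0 0 0.4" --pt "0.003 -0.002 0 0 0" --pt "0.003 -0.002 0 0 0" --pt "0.003 -0.002 0 0 0"

```text
time_s: 3.0
tool_pos: [546.0, 232.0, 126.7]
tool_rot: [[-0.264, 0.964, 0.0], [0.964, 0.264, -0.0], [-0.0, 0.0, -1.0]]
ft_force: [0.4, -0.8, -0.5]
finger_gap: 0.629
gripper_force: 0.0
```

Emit:
carry_out --pt "0 0 0 0 0" --pt "0 0 0 0 0" --pt "0 0 0 0 0"

```text
time_s: 3.38
tool_pos: [545.5, 232.0, 126.5]
tool_rot: [[-0.264, 0.964, -0.001], [0.964, 0.264, -0.0], [-0.0, -0.001, -1.0]]
ft_force: [-2.7, -1.4, 1.5]
finger_gap: 0.29
gripper_force: 12.5
```

Emit:
carry_out --pt "0 0 0 0 0" --pt "0 0 0 0 0" --pt "0 0 0 0 0"

```text
time_s: 3.75
tool_pos: [545.5, 231.9, 126.5]
tool_rot: [[-0.264, 0.964, -0.001], [0.964, 0.264, -0.0], [-0.0, -0.001, -1.0]]
ft_force: [-1.5, -1.7, 0.8]
finger_gap: 0.273
gripper_force: 30.0
```

Gap 0.273 would be about 24 mm, which is more than the 11 mm bar. I'll look.

```bash
python3 - <<'E'
from h import *
s=telemetry.read_state(); p,d=optics.camera("wrist"); cv2.imwrite("pics/w2.png",cv2.resize(p[150:430,170:500],None,fx=2,fy=2)[:,:,::-1])
print(s["moment"])
E
```

```text
[-0.20079324  0.28652781  0.02905124]
```

View pics/w2.png

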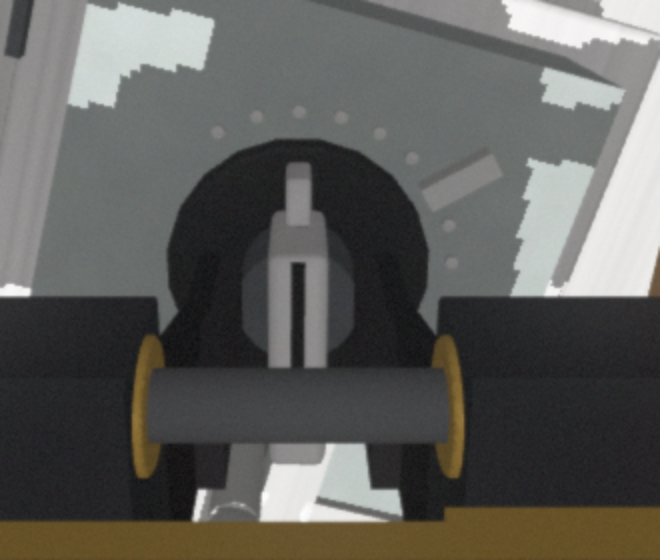

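The fingertips are clamped on the round neck, about 24 mm across and just under the bar (seen at px 242–353 in the crop), and not on the bar. The pointer faces the third dot, which confirms 0.524 rad. I'll open, rise 6 mm and close again.

Emit:
carry_out --pt "0 0 0 0 0.5" --pt "0 0 0 0 0.5" --pt "0 0 -0.03 0 0.5" --pt "0 0 -0.03 0 0" --pt "0 0 -0.03 0 0"

```text
time_s: 4.42
tool_pos: [546.1, 232.1, 132.8]
tool_rot: [[-0.264, 0.964, 0.001], [0.964, 0.264, 0.0], [-0.0, 0.001, -1.0]]
ft_force: [-0.1, -0.7, -0.6]
finger_gap: 0.349
gripper_force: 0.0
```

Emit:
carry_out --pt "0 0 0 0 0" --pt "0 0 0 0 0" --pt "0 0 0 0 0" --pt "0 0 0 0 0" --pt "0 0 0 0 0"

```text
time_s: 5.05
tool_pos: [545.5, 232.0, 132.4]
tool_rot: [[-0.264, 0.964, -0.001], [0.964, 0.264, -0.0], [0.0, -0.001, -1.0]]
ft_force: [-1.2, -1.1, 0.0]
finger_gap: 0.123
gripper_force: 30.0
```

Gripped on the bar (10.7 mm). Turning clockwise.

Emit:
carry_out --pt "0 0 0 0.05 0" --pt "0 0 0 0.1 0" --pt "0 0 0 0.15 0" --pt "0 0 0 0.2 0" --pt "0 0 0 0.25 0"

```text
time_s: 5.68
tool_pos: [545.3, 231.7, 132.5]
tool_rot: [[0.252, 0.968, -0.001], [0.968, -0.252, -0.002], [-0.002, -0.001, -1.0]]
ft_force: [-1.7, -1.5, 1.3]
finger_gap: 0.147
gripper_force: 34.7
```

Emit:
carry_out --pt "0 0 0 0.05 0" --pt "0 0 0 0.1 0" --pt "0 0 0 0.15 0" --pt "0 0 0 0.2 0" --pt "0 0 0 0.25 0"

```text
time_s: 6.3
tool_pos: [545.1, 231.8, 132.4]
tool_rot: [[0.703, 0.712, -0.001], [0.712, -0.703, -0.002], [-0.002, 0.0, -1.0]]
ft_force: [-1.9, -0.0, 1.5]
finger_gap: 0.152
gripper_force: 34.8
```

Emit:
carry_out --pt "0 0 0 0 0" --pt "0 0 0 0 0"

```text
time_s: 6.55
tool_pos: [545.2, 231.8, 132.4]
tool_rot: [[0.701, 0.713, -0.002], [0.713, -0.701, -0.001], [-0.002, -0.001, -1.0]]
ft_force: [-2.8, -1.1, 1.4]
finger_gap: 0.151
gripper_force: 32.7
```

```bash
python3 - <<'E'
from h import *
s=telemetry.read_state(); R=np.array(s["tool_rot"]); print(s["time_s"],s["tool_pos"],np.degrees(np.arctan2(R[1,1],R[0,1])),s["moment"])
p,d=optics.camera("wrist"); cv2.imwrite("pics/w3.png",cv2.resize(p[150:430,170:500],None,fx=2,fy=2)[:,:,::-1])
E
```

```text
6.55 [545.16076682 231.84441985 132.37347412] -44.504493421005414 [-0.18400271  0.63026955  0.71009088]
```

View pics/w3.png

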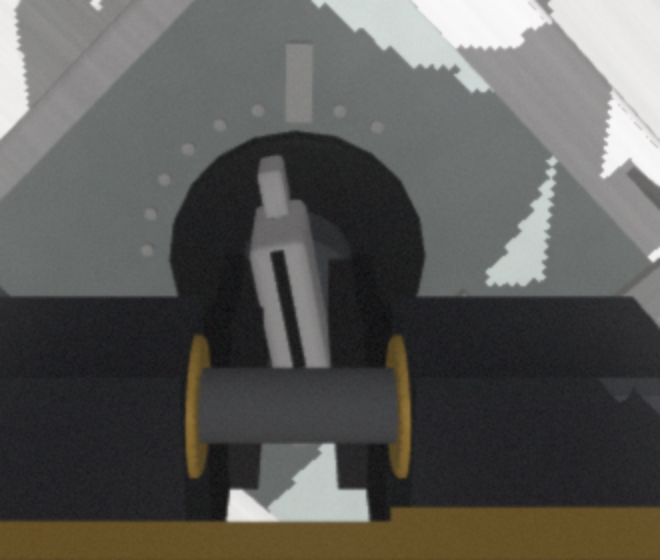

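The tool sits at the mark, but the bar lags about 10° in the jaws (nose at px 272,170; mark at 300,80). I'll turn a further 10° and check.

Emit:
carry_out --pt "0 0 0 0.03 0" --pt "0 0 0 0.06 0" --pt "0 0 0 0.085 0" --pt "0 0 0 0.085 0"

```text
time_s: 7.1
tool_pos: [545.2, 232.0, 132.3]
tool_rot: [[0.817, 0.576, -0.002], [0.576, -0.817, -0.0], [-0.001, -0.001, -1.0]]
ft_force: [-2.8, 0.3, 1.2]
finger_gap: 0.139
gripper_force: 30.4
```

```bash
cat > ang.py <<'E'
from h import *
def dial(tag):
    s=telemetry.read_state(); R=np.array(s["tool_rot"]); p,d=optics.camera("wrist"); cv2.imwrite(f"pics/{tag}.png",p[:,:,::-1])
    P=cloud("wrist",d,s); Z=P[:,:,2]
    m=((Z>150)&(Z<158)&(np.hypot(P[:,:,0]-544.7,P[:,:,1]-232.8)<32)).astype(np.uint8); n,l,st,c=cv2.connectedComponentsWithStats(m)
    for i in range(1,n):
        if st[i,4]<100: continue
        X=P[l==i][:,:2].astype(np.float32); r=cv2.minAreaRect(X); print(c[i].round(),st[i,4],np.round(r[0],1),np.round(r[1],1),round(r[2],1))
        v=cv2.fitLine(X,cv2.DIST_HUBER,0,.01,.01).ravel(); print("axis deg",np.degrees(np.arctan2(v[1],v[0]))%180)
    print(s["time_s"],"tool x deg",np.degrees(np.arctan2(R[1,0],R[0,0])),np.round(s["moment"],2),s["finger_gap"])
E
python3 -c "
from ang import *
dial('w4')"
```

```text
[316. 302.] 2477 [550.9 237.9] [27.  26.2] 86.3
axis deg 48.757805
7.1 tool x deg 35.19142457236319 [-0.16  0.7   0.54] 0.13903759704960428
```

Emit:
carry_out --pt "0 0 0 0 0.5" --pt "0 0 0 0 0.6" --pt "0 0 0 0 0.8" --pt "0 0 0 0 0.9"

```text
time_s: 7.65
tool_pos: [546.6, 232.1, 132.7]
tool_rot: [[0.818, 0.575, 0.001], [0.575, -0.818, 0.0], [0.001, 0.0, -1.0]]
ft_force: [0.1, -1.1, 0.4]
finger_gap: 0.511
gripper_force: 0.0
```

```bash
python3 -c "
from ang import *
dial('w5')"
```

```text
[312. 302.] 1842 [551.5 239.1] [27.3 11.2] 44.9
axis deg 47.148438
[253. 307.] 374 [537.2 254.6] [17.8  7.1] 64.1
axis deg 65.44794
[382. 308.] 300 [563.1 216.4] [17.3  5.6] 13.7
axis deg 13.649284
7.65 tool x deg 35.10547610824788 [-0.1   0.14  0.04] 0.5109332641011007
```

The bar axis is at 44.9°, so the pointer is on the open mark. I'll raise and go over the shackle, with the tool's y axis along world x.

Emit:
carry_out --pt "0 0 -0.15 0 1" --pt "0 0 -0.3 0 1" --pt "0 0 -0.3 -0.08 1" --pt "0 0 -0.3 -0.16 1" --pt "0 0 -0.3 -0.16 1"

```text
time_s: 8.32
tool_pos: [546.0, 232.1, 192.7]
tool_rot: [[0.585, 0.811, 0.0], [0.811, -0.585, 0.0], [0.0, 0.0, -1.0]]
ft_force: [0.9, 0.1, -0.1]
finger_gap: 0.991
gripper_force: 0.0
```

Emit:
carry_out --pt "0 0.1 0 -0.08 1" --pt "-0.05 0.2 0 -0.16 1" --pt "-0.1 0.38 0 -0.24 1" --pt "-0.1 0.38 0 -0.298 1" --pt "-0.1 0.38 0 -0.298 1"

```text
time_s: 8.95
tool_pos: [596.1, 171.1, 192.2]
tool_rot: [[0.003, 1.0, -0.001], [1.0, -0.003, 0.0], [0.0, -0.001, -1.0]]
ft_force: [-0.1, 0.2, -0.3]
finger_gap: 1.001
gripper_force: 0.0
```

```bash
cat > sh.py <<'E'
from ang import *
s=telemetry.read_state(); R=np.array(s["tool_rot"]); p,d=optics.camera("wrist"); cv2.imwrite("pics/w6.png",p[:,:,::-1])
P=cloud("wrist",d,s); Z=P[:,:,2]
for nm,lo,hi,c0 in (("shk",142,152,(545,152)),("dial",150,158,(545,233))):
    m=((Z>lo)&(Z<hi)&(np.hypot(P[:,:,0]-c0[0],P[:,:,1]-c0[1])<40)).astype(np.uint8); n,l,st,c=cv2.connectedComponentsWithStats(m)
    for i in range(1,n):
        if st[i,4]<150: continue
        X=P[l==i]; r=cv2.minAreaRect(X[:,:2].astype(np.float32)); print(nm,c[i].round(),st[i,4],np.round(r[0],1),np.round(r[1],1),round(r[2],1),np.median(X[:,2]).round(1))
print(s["time_s"],np.round(s["tool_pos"],1),np.degrees(np.arctan2(R[1,1],R[0,1])),((np.array([544.9,151.8,128])-s["tool_pos"])@R/200).round(4))
E
python3 sh.py
```

```text
shk [228. 286.] 2021 [545.3 155.3] [57.6 12.2] 89.8 146.1
dial [214. 147.] 2144 [545.2 232.9] [44.2 11.2] 44.9 154.7
8.95 [596.1 171.1 192.2] -0.17847031016776133 [-0.0972 -0.2557  0.3212]
```

The dial is confirmed at 44.9°. The refined shackle position is (545.2, 153). I'll move over it and descend.

Emit:
carry_out --pt "-0.045 -0.13 0 0 1" --pt "-0.091 -0.2545 0 0 1" --pt "-0.091 -0.2545 0 0 1" --pt "-0.091 -0.2545 0.1 0 1" --pt "-0.091 -0.2545 0.1 0 1"

```text
time_s: 9.62
tool_pos: [545.1, 153.7, 171.6]
tool_rot: [[-0.001, 1.0, -0.002], [1.0, 0.001, -0.0], [-0.0, -0.002, -1.0]]
ft_force: [-1.1, -0.5, 0.6]
finger_gap: 0.996
gripper_force: 0.0
```

Emit:
carry_out --pt "0 0 0.12 0 1" --pt "0 0 0.25 0 1" --pt "0 0 0.25 0 0.6" --pt "0 0 0.25 0 0.6"

```text
time_s: 10.12
tool_pos: [546.3, 153.5, 123.5]
tool_rot: [[-0.001, 1.0, 0.002], [1.0, 0.001, 0.0], [0.0, 0.002, -1.0]]
ft_force: [-0.1, -0.1, 0.5]
finger_gap: 0.857
gripper_force: 0.0
```

```bash
python3 sh.py
```

```text
shk [316. 292.] 2581 [545.  166.8] [11.8 35. ] 0.6 146.1
shk [218. 316.] 325 [508.9 156.6] [ 2.5 15.2] 8.1 147.2
shk [417. 320.] 234 [583.6 156.3] [14.5  1.3] 89.9 147.1
shk [316. 382.] 595 [545. 129.] [12.1 12.2] 4.8 146.2
dial [318. 109.] 5180 [545.1 232.8] [44.2 11.1] 44.9 154.8
10.125 [546.3 153.5 123.5] 0.07334727896933844 [-0.0085 -0.0071 -0.0225]
```

Emit:
carry_out --pt "0 -0.004 0 0 0" --pt "0 -0.004 0 0 0" --pt "0 -0.004 0 0 0" --pt "0 -0.004 0 0 0" --pt "0 -0.004 0 0 0"

```text
time_s: 10.8
tool_pos: [544.3, 153.2, 122.5]
tool_rot: [[-0.002, 1.0, -0.0], [1.0, 0.002, -0.0], [-0.0, -0.0, -1.0]]
ft_force: [0.3, 0.5, -0.3]
finger_gap: 0.237
gripper_force: 0.0
```

Emit:
carry_out --pt "0 0 0 0 0" --pt "0 0 0 0 0" --pt "0 0 0 0 0" --pt "0 0 0 0 0"

```text
time_s: 11.3
tool_pos: [544.5, 153.2, 122.5]
tool_rot: [[-0.001, 1.0, 0.0], [1.0, 0.001, 0.0], [0.0, 0.0, -1.0]]
ft_force: [0.8, -0.1, -1.5]
finger_gap: 0.135
gripper_force: 30.0
```

Gripped (11.7 mm). Pulling straight up slowly.

Emit:
carry_out --pt "0 0 -0.03 0 0" --pt "0 0 -0.06 0 0" --pt "0 0 -0.1 0 0" --pt "0 0 -0.14 0 0" --pt "0 0 -0.18 0 0"

```text
time_s: 11.92
tool_pos: [544.2, 153.3, 159.2]
tool_rot: [[-0.002, 1.0, -0.0], [1.0, 0.002, 0.0], [0.0, -0.0, -1.0]]
ft_force: [0.8, -0.2, -3.2]
finger_gap: 0.133
gripper_force: 30.0
```

Emit:
carry_out --pt "0 0 -0.1 0 0" --pt "0 0 -0.2 0 0" --pt "0 0 -0.33 0 0" --pt "0 0 -0.33 0 0"

```text
time_s: 12.42
tool_pos: [545.9, 153.4, 226.8]
tool_rot: [[-0.002, 1.0, 0.006], [1.0, 0.002, 0.0], [0.0, 0.006, -1.0]]
ft_force: [0.5, 0.5, -3.0]
finger_gap: 0.133
gripper_force: 30.0
```

```bash
python3 - <<'E'
from h import *
p,d=optics.camera("side"); q,e=optics.camera("top")
im=np.hstack([cv2.resize(p[90:390,180:480],(400,400)),cv2.resize(q[130:330,180:440],(400,400))]); cv2.imwrite("pics/s2.png",im[:,:,::-1])
P=cloud("top",e); Z=P[:,:,2]
# things near reader/path
for nm,a in (("sprayer",(130,190,355,400)),("can",(185,225,300,330)),("reader",(210,272,360,418))):
    r=Z[a[0]:a[1],a[2]:a[3]]; Q=P[a[0]:a[1],a[2]:a[3]]; lim={"sprayer":(60,220),"can":(70,95),"reader":(28,34)}[nm]; m=(r>lim[0])&(r<lim[1]); print(nm,m.sum(),Q[m].min(0).round(),Q[m].max(0).round())
    if nm=="reader":
        (x,y),rad=cv2.minEnclosingCircle(Q[m][:,:2].astype(np.float32)); print(x,y,rad)
m=(Z>20)&(Z<28); 
X=P[210:272,360:418][m[210:272,360:418]]; print("box",np.percentile(X,[1,99],axis=0).round(1))
E
```

```text
sprayer 936 [ 707. -180.   60.] [ 778. -112.  195.]
can 400 [617. -27.  70.] [670.  27.  92.]
reader 816 [ 497. -246.   28.] [ 612. -128.   34.]
551.60986328125 -186.42405700683594 74.74785614013672
box [[ 495.2 -249.5   20.2]
 [ 615.6 -129.8   27.9]]
```

View pics/s2.png

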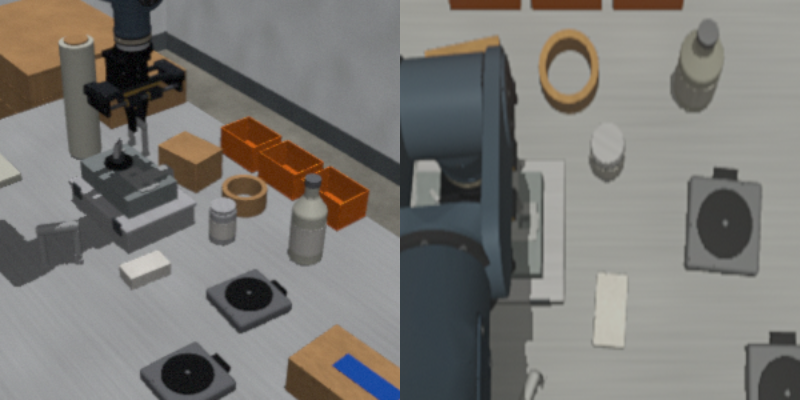

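Shackle lifted clear (side crop, px 140,140), dial and bystanders unmoved. The reader centre comes out at (556, -189) from pad and box. I'll carry the shackle across, keeping it high.

Emit:
carry_out --pt "-0.1 0 0 0 0" --pt "-0.28 0.01 0 0 0" --pt "-0.48 0.02 0 0 0" --pt "-0.68 0.03 0 0 0" --pt "-0.86 0.04 0 0 0"

```text
time_s: 13.15
tool_pos: [551.6, -21.3, 223.3]
tool_rot: [[-0.001, 1.0, -0.002], [1.0, 0.001, -0.0], [-0.0, -0.002, -1.0]]
ft_force: [-0.6, -0.2, -4.3]
finger_gap: 0.132
gripper_force: 30.0
```

Emit:
carry_out --pt "-0.2 0 0 0 0" --pt "-0.42 0 0 0 0" --pt "-0.64 0.01 0 0 0" --pt "-0.8 0.01 0 0 0" --pt "-0.85 0.01 0 0 0"

```text
time_s: 13.78
tool_pos: [553.8, -191.6, 223.3]
tool_rot: [[0.002, 1.0, -0.002], [1.0, -0.002, 0.0], [0.0, -0.002, -1.0]]
ft_force: [-0.6, -0.3, -2.8]
finger_gap: 0.138
gripper_force: 30.0
```

Emit:
carry_out --pt "0 0 0 0 0" --pt "0 0 0.1 0 0" --pt "0 0 0.2 0 0" --pt "0 0 0.3 0 0" --pt "0 0 0.4 0 0"

```text
time_s: 14.4
tool_pos: [554.5, -186.8, 143.8]
tool_rot: [[-0.003, 1.0, -0.001], [1.0, 0.003, 0.001], [0.001, -0.001, -1.0]]
ft_force: [0.6, -0.1, -3.5]
finger_gap: 0.136
gripper_force: 30.0
```

```bash
python3 - <<'E'
from h import *
s=telemetry.read_state(); R=np.array(s["tool_rot"]); p,d=optics.camera("wrist"); q,e=optics.camera("side")
print(s["time_s"],s["tool_pos"],R.round(3).tolist(),((np.array([556,-189,112.])-s["tool_pos"])@R/200).round(3))
P=cloud("wrist",d,s); Z=P[:,:,2]; near=(abs(P[:,:,0]-556)<90)&(abs(P[:,:,1]+189)<90)
X=P[near&(Z>15)&(Z<36)]; print("reader",np.percentile(X,[1,50,99],axis=0).round(1))
cv2.imwrite("pics/w7.png",np.hstack([cv2.resize(p,(400,300)),cv2.resize(q[200:425,250:550],(400,300))])[:,:,::-1])
E
```

```text
14.4 [ 554.52846853 -186.8266106   143.79161633] [[-0.003, 1.0, -0.001], [1.0, 0.003, 0.001], [0.001, -0.001, -1.0]] [-0.011  0.007  0.159]
reader [[ 498.4 -241.2   18.3]
 [ 559.3 -173.    24.5]
 [ 617.6 -128.1   31.1]]
```

View pics/w7.png

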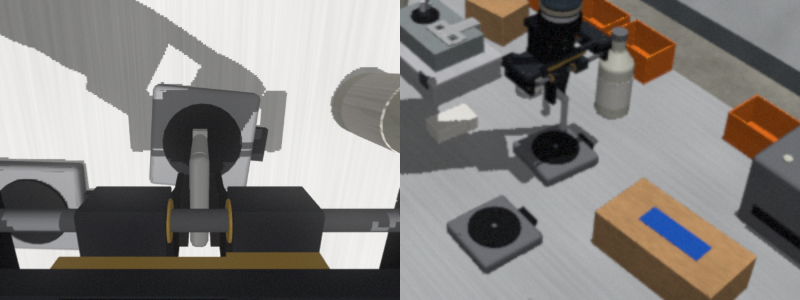

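The shackle hangs upright over the intended reader's pad (wrist px about (202,143), side px about (555,148)). Lower to about 33 mm clearance and settle.

Emit:
carry_out --pt "-0.005 0.005 0.05 0 0" --pt "-0.008 0.01 0.1 0 0" --pt "-0.008 0.01 0.155 0 0" --pt "-0.008 0.01 0.155 0 0" --pt "-0.008 0.01 0.155 0 0"

```text
time_s: 15.12
tool_pos: [557.0, -190.5, 113.6]
tool_rot: [[-0.002, 1.0, 0.0], [1.0, 0.002, -0.0], [-0.0, 0.0, -1.0]]
ft_force: [0.2, -1.2, -2.4]
finger_gap: 0.134
gripper_force: 30.0
```

Emit:
carry_out --pt "0 0 0 0 0" --pt "0 0 0 0 0" --pt "0 0 0 0 0" --pt "0 0 0 0 0" --pt "0 0 0 0 0"

```text
time_s: 15.75
tool_pos: [556.9, -190.3, 113.6]
tool_rot: [[-0.002, 1.0, 0.0], [1.0, 0.002, -0.0], [-0.0, 0.0, -1.0]]
ft_force: [0.8, -0.6, -2.9]
finger_gap: 0.137
gripper_force: 30.0
```

```bash
python3 - <<'E'
from h import *
s=telemetry.read_state(); p,d=optics.camera("wrist"); q,e=optics.camera("side")
print(s["time_s"],s["tool_pos"],np.round(s["qvel"],2),s["ft_force"],s["finger_gap"])
g=p.max(2); P=cloud("wrist",d,s); m=((g<60)&(abs(P[:,:,2]-30)<4)&(abs(P[:,:,0]-556)<70)&(abs(P[:,:,1]+189)<70)); X=P[m][:,:2].astype(np.float32)
print("pad",m.sum(),cv2.minEnclosingCircle(X))
P=cloud("side",e); t=s["tool_pos"]; X=P[(abs(P[:,:,0]-t[0])<14)&(abs(P[:,:,1]-t[1])<40)&(P[:,:,2]>40)&(P[:,:,2]<110)]
print("legs",len(X),np.percentile(X,[1,99],axis=0).round(1) if len(X) else 0)
cv2.imwrite("pics/s3.png",cv2.resize(q[190:330,320:480],(640,560))[:,:,::-1])
E
```

```text
15.75 [ 556.89771395 -190.33151784  113.57593455] [-0.03  0.05 -0.14  0.01 -0.03  0.02] [ 0.76648726 -0.6272036  -2.86920455] 0.13707257763869465
pad 11351 ((557.6854858398438, -189.0060272216797), 44.860721588134766)
legs 145 [[ 549.2 -222.7   63.8]
 [ 562.3 -159.2  109.3]]
```

View pics/s3.png

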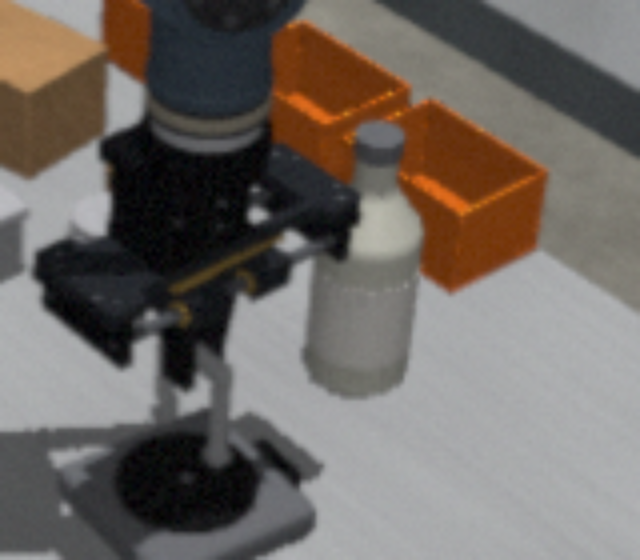

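The shackle is upright, with its legs at px (165,400) and (217,460). Feet are at z≈64 (34 mm above the pad), within 2 mm of the pad centre (557.7, -189.0), and steady. Handing in.

```bash
python3 -c "
from bench import sign_off
print(sign_off())"
```

```text
the job is handed in; nothing more can be done
None
```

I turned the dial to the open mark, pulled the shackle out, and handed the job in while holding it upright about 34 mm above the middle of the left-hand reader, at about 16 s of the 43 s allowed; the sign-off returned no verdict.

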